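# Open the blue drill box by its recessed paddle latch

### The job

Open the blue steel box so that the drills inside can be reached: pull up the black paddle recessed in its lid to trip the latch, keep pulling to raise the lid at least 45 degrees, then let go and leave it standing open. Leave the red box shut.

Things in the scene. Friction and masses are not known exactly. Their poses are not given: they have to be found in the camera images.
- blue_pull (a point): where to hold the blue box's black paddle: mid width and thickness, 14 mm from the free end, 123 mm above the desk. Paddle 58 mm long, 40 wide, 16 thick, top flush with the lid, free end towards the robot; pinch it from above across its width. Shut: x level from free end to lid hinge, y along the width, z up. Paddle pivot 44 mm along +x, same height; lid hinge line 199 mm along +x, 2 mm higher.
- blue_paddle (a joint): angle of that paddle from its lid, rad: 0 flush, grows as the free end is pulled up, stop 0.6; past about 0.4 the latch lets the lid go. A spring returns it (3 N at blue_pull, 5 N at the stop). It lies in a steel recess 90 mm long, 136 wide, 38 deep (floor 30 mm below blue_pull), with 48 mm free on each side of the paddle and 25 mm before its free end. Its pivot is parallel to the lid hinge.
- blue_lid (a joint): angle of the blue box's lid, rad: 0 shut, grows as the front edge rises, stop 1.3. Hinged on its far edge; the hinge is stiff, so the lid stays where it is left; raising takes about 10 to 13 N at the paddle. Paddle and blue_pull turn with it. Box 260 mm front to back, 220 wide, 131 tall, fixed to the desk, turned up to 20 degrees, left or right of the red one.
- red_lid (a joint): angle of the lid of the red box, which is the same in all but colour; rad, 0 shut. To be left shut.

How it is judged:
On the way:
1. the blue box's paddle is pulled up past its tripping point (value of joint blue_paddle above 0.4 rad), for 0.1 s.
At the end, for the whole second after the job is handed in: the blue box's lid stands open by itself at 0.77 rad (44 degrees) or more and at rest, its paddle has been let go and sprung back to within 0.15 rad of flush, and the red box's lid is shut (below 0.05 rad) (value of joint blue_lid above 0.77 rad and velocity of joint blue_lid between -0.05 and 0.05 rad/s and value of joint blue_paddle below 0.15 rad and value of joint red_lid below 0.05 rad); the robot touches nothing.
It fails at once if the red box is opened (value of joint red_lid above 0.1 rad).
It also fails if it takes over 38 s, if anything falls off the work surface, if the arm or the gripper's body presses on something with over 40 N, if the wrist force passes 120 N, or if a joint passes its speed limit or range.

### The arm

A 6-joint arm with a two-finger parallel gripper is mounted at the origin on the work surface. World frame = base frame: x ahead of the robot, y to its left, z up, the work surface at z = 0. Lengths are in m, angles in rad, forces in N, time in s.
With the tool pointing down it reaches from about 0.375 to 0.9 m from the base axis. Payload 3.1 kg.
Tool frame: the origin (TCP) lies between the finger pads; the fingertips stand 25 mm ahead of it and the grasp point (between the pads) lies 6 mm ahead of it; x points along the fingers, y is the direction in which the jaws open and shut, and the axes are right-handed (so a half turn about x gives the same grasp; the last joint's range is limited). The gripper opens to 85 mm and grips with 20 to 120 N. Pads are 22 mm wide; open, the fingers measure 114 mm over their backs; the gripper's body (76 mm by 85 mm) begins 54 mm behind the grasp point. The pads swing forward as they close: fully open they stand 13 mm farther back than shut.
Start: joints at [-1.51, 0.527, 1.433, -0, 1.181, -0.178], TCP at [0.148, -0.607, 0.256] pointing down, gripper open.
Joint ranges: [-3.08, 3.08], [-0.75, 2.2], [0.22, 2.44], [-1.43, 4.57], [0, 2.65], [-2.85, 2.85]. Speed limits (rad/s): [2.79, 2.79, 3.14, 3.14, 3.14, 3.14].

### API

Orientations are given as a unit quaternion [x, y, z, w].
In Python, from station import manip, viewer, workorder gives the robot as it stands.
- The arm moves only by the shell command python3 -m crank 'ROWS' [FORCE]. ROWS is JSON, one flat list of numbers, 5 for each row, row after row: the opening, from 0 (shut) to 1 (fully open), then the shift along the world's x, y, z in mm, then the turn about the world's z in rad. A call has 1 to 10 rows; each row is the pose to reach, as a shift and turn from the pose commanded when the call began; what a row does not reach only later rows make up. A row lasts 1/8 s, in which the tool goes at most 62.5 mm and 10.7 degrees, less where a joint would pass 70% of its speed; a pose out of reach is approached as far as the arm can. A call with a gripper value outside its range is refused whole. The fingers move at their own pace and stop on an object; FORCE is the grip in N (left out, the last holds). Time passes only in rows, so rows that repeat a pose let the fingers close. It gives the time, the measured TCP pose, the force and the opening at its end, in the units of the state.
- manip.sense(): the state, without advancing time (a new reading comes with each control period).
- viewer.snapshot(name): name is "side" or "top" or "wrist"; returns a dict with "img" (384x512x3 uint8, red, green, blue), "range_z" (384x512 float32, m along the optical axis (not along the pixel's ray), 0 where there is no reading), "fx", "fy", "cx", "cy" (pixels), "origin" and "attitude" of the camera in the world. Camera axes: x right, y down, z forward; pixel columns grow to the right and rows downward; lengths in m; the calibration is good to about 2 mm. A picture is of the moment at which its call begins.
- workorder.sign_off(): hands the job in, once; it reports no verdict.
The state is a dict: "t": time; "q": joint angles; "qd": joint speeds; "tau": joint torques, N m; "tcp_pos": TCP position; "tool_rot": TCP orientation; "force": force on the tool from outside, world axes, zero at the start; "ft_torque": the same for the moment, N m; "finger_gap": opening from 0.0 (shut) to 1.0 (fully open).
Only numpy, scipy, OpenCV 4.12 (cv2) and the standard library are available. Lean on these libraries where they do the work, as an engineer would, in place of code of your own. Each camera call takes 0.05 s, during which the arm holds its last target.

## Working session

There is one attempt and no reset: what is moved stays moved. The work goes in short steps, Python scripts to look and compute and a shell command to move; the robot and the scene stay as the last step left them, time stands still between calls to the robot, and variables do not carry over. Pictures are saved under pics/ and viewed, and the job is handed in when it is done.

```bash
mkdir -p pics; ls
cat > h.py <<'E'
import numpy as np, cv2
from station import manip, viewer, workorder
from scipy.spatial.transform import Rotation as R
def snap(n,f=None):
    s=viewer.snapshot(n)
    if f: cv2.imwrite('pics/'+f,cv2.cvtColor(s['img'],cv2.COLOR_RGB2BGR))
    a=np.array(s['attitude'],float)
    s['R']=a if a.shape==(3,3) else R.from_quat(a).as_matrix()
    return s
def cloud(s):
    z=s['range_z'];v,u=np.mgrid[:z.shape[0],:z.shape[1]]
    p=np.stack([(u-s['cx'])/s['fx']*z,(v-s['cy'])/s['fy']*z,z],-1)
    return p@s['R'].T+np.array(s['origin'])
E
python3 - <<'E'
from h import *
st=manip.sense();print(st['t'],st['tcp_pos'],st['tool_rot'],st['force'],st['finger_gap'])
for n in('top','side'):
    s=snap(n,n+'1.png');print(n,s['origin'],s['attitude'],s['fx'])
    np.savez(n+'1.npz',c=cloud(s),img=s['img'],z=s['range_z'])
E
```

```text
pics
0.0 [ 0.14782075 -0.60659157  0.25534411] [ 0.70210881  0.0849883  -0.70203415  0.08347617] [ 0.17304586  1.04804483 -0.75244158] 0.9978038322042114
top [ 0.45230774 -0.00908331  1.15144102] [-0.69431061  0.71350978 -0.07251287  0.05982016] 422.3066619294078
side [ 0.51421622 -0.61157211  0.80821192] [ 0.9216021  -0.08599375  0.02758554 -0.37748336] 400.4597129921924
```

View pics/top1.png

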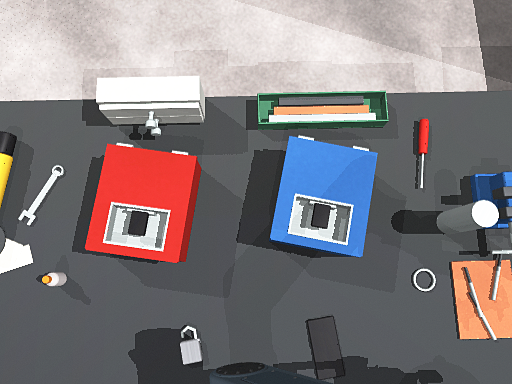

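View pics/side1.png

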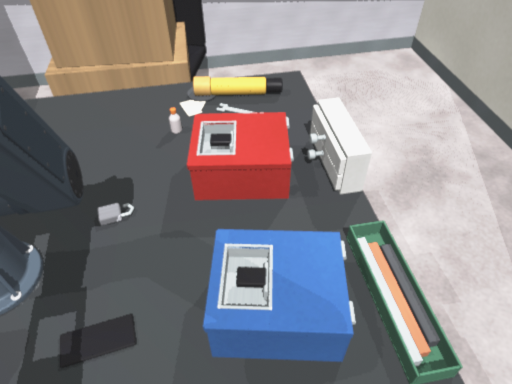

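The top view shows the blue box's black paddle at about (323,215), in the recess at its robot side. The red box is on the left at about (140,223). In the side view the blue paddle is at about (250,277). Next I'll measure it from both views.

```bash
cat > m.py <<'E'
from h import *
for n,(u,v) in(('top',(323,215)),('side',(250,277))):
    d=np.load(n+'1.npz');c=d['c'];im=d['img'].astype(int)
    hsv=cv2.cvtColor(d['img'],cv2.COLOR_RGB2HSV)
    win=np.zeros(im.shape[:2],bool);win[v-22:v+22,u-22:u+22]=1
    m=win&(im.max(-1)<60)&(c[...,2]>.112)&(c[...,2]<.14)
    k,l,st,_=cv2.connectedComponentsWithStats(m.astype('uint8'));m=l==1+np.argmax(st[1:,4])
    p=c[m];r=cv2.minAreaRect((p[:,:2]*1000).astype('float32'))
    print(n,'paddle n',m.sum(),'mean',p.mean(0),'zmed',np.median(p[:,2]),r,cv2.boxPoints(r).tolist())
    b=(hsv[...,0]>100)&(hsv[...,0]<125)&(hsv[...,1]>120)&(c[...,2]>.124)&(c[...,2]<.142)&(np.abs(c[...,1]-p.mean(0)[1])<.2)
    k,l,st,_=cv2.connectedComponentsWithStats(b.astype('uint8'));b=l==1+np.argmax(st[1:,4])
    q=c[b];r=cv2.minAreaRect((q[:,:2]*1000).astype('float32'))
    print('  lid n',b.sum(),'zmed',np.median(q[:,2]),r,np.round(cv2.boxPoints(r)).tolist())
E
python3 m.py
```

```text
top paddle n 191 mean [ 0.58194844 -0.17868054  0.13029205] zmed 0.13082642507216025 ((577.146240234375, -184.37570190429688), (39.57140350341797, 56.88745880126953), 77.19176483154297) [[545.0239868164062, -197.36343383789062], [600.4959106445312, -209.9747314453125], [609.2684936523438, -171.38796997070312], [553.7965698242188, -158.77667236328125]]
  lid n 7240 zmed 0.13124198215006744 ((628.507080078125, -196.97035217285156), (226.55337524414062, 266.9259338378906), 77.14156341552734) [[473.0, -278.0], [733.0, -337.0], [784.0, -116.0], [524.0, -57.0]]
side paddle n 447 mean [ 0.57600582 -0.18809562  0.13036874] zmed 0.13093331106784178 ((576.5410766601562, -186.53619384765625), (35.578147888183594, 52.736549377441406), 78.21196746826172) [[547.0947265625, -198.56329345703125], [598.7191162109375, -209.3369140625], [605.9874267578125, -174.50909423828125], [554.363037109375, -163.7354736328125]]
  lid n 10409 zmed 0.13121334654725159 ((628.3145141601562, -194.9764404296875), (228.50942993164062, 265.2427062988281), 77.2662582397461) [[474.0, -277.0], [732.0, -336.0], [783.0, -113.0], [524.0, -54.0]]
```

Run:
```python
from h import *
st=manip.sense();r=R.from_quat(st['tool_rot']).as_matrix();print(np.round(r,3))
yj=np.degrees(np.arctan2(r[1,1],r[0,1]));want=90-12.8
t=(want-yj+90)%180-90;print('jaw yaw',yj,'turn deg',t,np.radians(t))
pc=np.array([.577,-.1852]);d=np.array([np.cos(np.radians(-12.8)),np.sin(np.radians(-12.8))])
pull=np.r_[pc-.015*d,.123];print('pull',pull,'TCP tgt',pull+[0,0,.006],'shift',(pull+[0,0,.006]-st['tcp_pos'])*1000)
print('jaws now along y?',r[:,1])
c=np.load('top1.npz')['c'];x,y,z=c[...,0],c[...,1],c[...,2]
m=(z>.15)&(z<.9);
k,l,s,_=cv2.connectedComponentsWithStats(m.astype('uint8'))
for i in range(1,k):
    if s[i,4]>40: print(s[i],c[l==i].min(0).round(2),c[l==i].max(0).round(2))
```

```text
[[-0.     0.237 -0.972]
 [ 0.002 -0.972 -0.237]
 [-1.    -0.002 -0.   ]]
jaw yaw -76.31829404610835 turn deg -26.481705953891662 -0.4621929604403952
pull [ 0.56237276 -0.18187677  0.123     ] TCP tgt [ 0.56237276 -0.18187677  0.129     ] shift [ 414.54516337  424.78685511 -126.43471129]
jaws now along y? [ 0.2365275  -0.97162293 -0.00190534]
[463 200  36  29 811] [ 0.53 -0.59  0.15] [ 0.6  -0.52  0.2 ]
[ 209  362  124   22 1736] [ 0.24 -0.14  0.23] [0.27 0.07 0.43]
```

```bash
python3 -m crank '[1,40,40,0,-0.05, 1,80,85,0,-0.1, 1,125,130,0,-0.15, 1,165,170,0,-0.2, 1,210,215,0,-0.25, 1,250,255,0,-0.3, 1,290,300,0,-0.35, 1,335,340,0,-0.4, 1,375,385,0,-0.46, 1,414,425,-20,-0.46]' 60
python3 -m crank '[1,0,0,-20,0, 1,0,0,-20,0]'
python3 - <<'E'
from h import *
st=manip.sense();print(st['t'],st['tcp_pos'],st['q'])
r=R.from_quat(st['tool_rot']).as_matrix();print(r[:,1])
for n in('wrist','top'):
    s=snap(n,n+'2.png');np.savez(n+'2.npz',c=cloud(s),img=s['img'],z=s['range_z'])
    print(n,s['origin'])
E
```

```text
t: 1.35
tcp_pos: [0.564, -0.1809, 0.2373]
tool_rot: [0.704, -0.079, -0.702, -0.077]
force: [1.1, -0.6, -0.3]
finger_gap: 1.006
t: 1.6
tcp_pos: [0.5609, -0.1807, 0.2143]
tool_rot: [-0.701, 0.077, 0.705, 0.078]
force: [-0.8, 0.6, -1.0]
finger_gap: 0.996
1.6 [ 0.56085247 -0.18074455  0.21429061] [-5.01187538e-01  5.31962501e-01  1.56348109e+00 -1.86314550e-04
  1.05128404e+00  1.28926606e+00]
[-0.21780738 -0.97599095 -0.00127172]
wrist [ 0.63092964 -0.19737635  0.33216532]
top [ 0.45230774 -0.00908331  1.15144102]
```

View pics/wrist2.png

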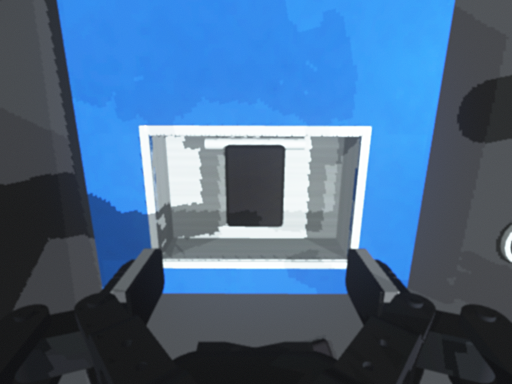

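The wrist view shows the paddle centred between the fingers at columns 226–284 and rows 146–227. Its free end is the lower edge, in the recess that spans about (150,130) to (365,265).

Run:
```python
from h import *
st=manip.sense()
d=np.load('wrist2.npz');c=d['c'];im=d['img'].astype(int)
m=np.zeros(im.shape[:2],bool);m[135:240,215:295]=1
m&=(im.max(-1)<70)&(c[...,2]>.12)&(c[...,2]<.14)
p=c[m];r=cv2.minAreaRect((p[:,:2]*1000).astype('float32'));print(r,np.median(p[:,2]))
a=np.radians(-12.8);e=np.array([np.cos(a),np.sin(a)]);w=np.array([-e[1],e[0]])
s=p[:,:2]@e;t=p[:,:2]@w;print('free',s.min(),'end',s.max(),'w',t.min(),t.max())
pull=e*(s.min()+.014)+w*(t.min()+t.max())/2;print('pull',pull)
print('shift',(np.r_[pull,.129]-st['tcp_pos'])*1000)
```

```text
((578.6571655273438, -185.37664794921875), (38.233463287353516, 55.366233825683594), 77.45673370361328) 0.13145519786491405
free 0.5776602433701308 end 0.633003741083229 w -0.07162213948304126 -0.03335083232685514
pull [ 0.5653288 -0.1822636]
shift [  3.69000937   0.24294502 -87.31092173]
```

```bash
python3 -m crank '[1,2,-1,-30,0, 1,2,-1,-55,0, 1,2,-1,-75,0, 1,2,-1,-85,0, 1,2,-1,-85,0]' 60
python3 -m crank '[0.3,0,0,0,0, 0.3,0,0,0,0, 0.3,0,0,0,0, 0.3,0,0,0,0, 0.3,0,0,0,0]' 60
python3 - <<'E'
from h import *
snap('wrist','wrist3.png')
E
```

```text
t: 2.33
tcp_pos: [0.5637, -0.1839, 0.1315]
tool_rot: [-0.703, 0.078, 0.703, 0.078]
force: [-0.3, 0.8, -0.2]
finger_gap: 1.005
t: 2.95
tcp_pos: [0.5645, -0.1817, 0.1327]
tool_rot: [0.703, -0.078, -0.702, -0.08]
force: [0.8, 3.8, 6.2]
finger_gap: 0.458
```

View pics/wrist3.png

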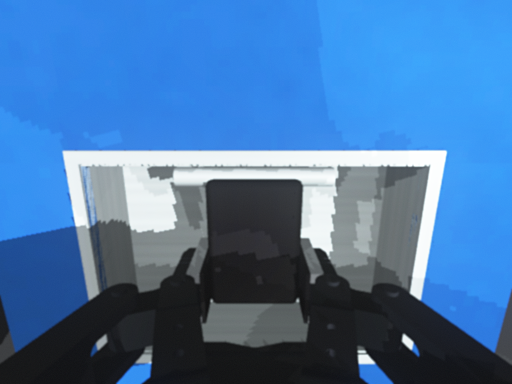

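The paddle is gripped across its width: the gap of 0.458 is about 39 mm, and both fingers sit inside the recess. Next I pull up along the paddle's arc.

```bash
python3 - <<'E'
import numpy as np
e=np.array([np.cos(np.radians(-12.8)),np.sin(np.radians(-12.8))])
for th in np.arange(0,1.21,.1):
    al=155+44*np.cos(.6);up=-2+44*np.sin(.6)
    s=-al*np.cos(th)+up*np.sin(th)+199;z=al*np.sin(th)+up*np.cos(th)+2
    print(round(th,2),(e*s).round(1),z.round(1))
E
python3 -m crank '[0.2,0,0,4,0, 0.2,1,0,9,0, 0.2,2,-1,13,0, 0.2,3,-1,17,0, 0.2,5,-1,21,0, 0.2,6,-1,23,0, 0.2,6,-1,23,0]' 60
```

```text
0.0 [ 7.5 -1.7] 24.8
0.1 [10.7 -2.4] 43.8
0.2 [15.6 -3.6] 62.4
0.3 [22.4 -5.1] 80.4
0.4 [30.9 -7. ] 97.5
0.5 [41.  -9.3] 113.8
0.6 [ 52.7 -12. ] 128.9
0.7 [ 65.7 -14.9] 142.7
0.8 [ 80.1 -18.2] 155.2
0.9 [ 95.5 -21.7] 166.1
1.0 [112.  -25.4] 175.3
1.1 [129.3 -29.4] 182.9
1.2 [147.2 -33.4] 188.6
t: 3.88
tcp_pos: [0.5673, -0.1822, 0.1492]
tool_rot: [-0.7, 0.076, 0.706, 0.079]
force: [5.2, 0.6, -25.1]
finger_gap: 0.453
```

Run:
```python
from h import *
st=manip.sense();print(st['force'],st['ft_torque'],st['tcp_pos'])
s=snap('side','side4.png');snap('wrist','wrist4.png')
i=cv2.imread('pics/side4.png')[170:370,170:400];cv2.imwrite('pics/side4c.png',cv2.resize(i,None,fx=3,fy=3))
```

```text
[  5.22805233   0.5904405  -25.11025694] [ 0.20011796 -0.23971512  0.02681866] [ 0.56733629 -0.18218266  0.14924076]
```

View pics/side4c.png

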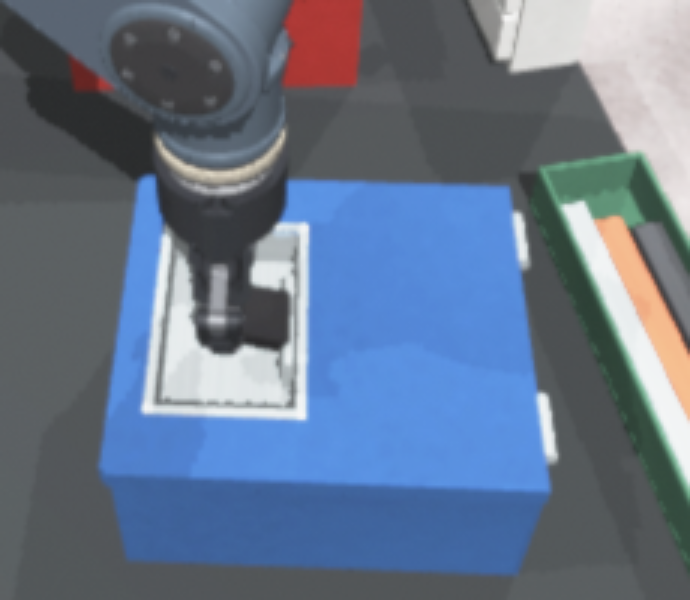

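View pics/wrist4.png

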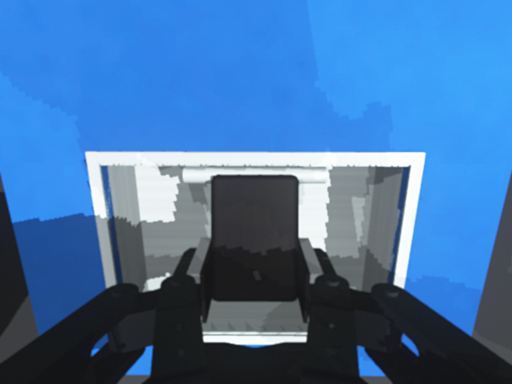

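The side view shows the paddle tilted up with the fingers on its free end, and the lid still shut. The paddle is near its trip angle, so I pull a little further.

```bash
python3 -m crank '[0.2,1,0,4,0, 0.2,2,0,8,0, 0.2,3,-1,12,0, 0.2,3,-1,12,0]' 60
python3 -m crank '[0.2,2,0,4,0, 0.2,3,-1,8,0, 0.2,3,-1,8,0]' 60
```

```text
t: 4.47
tcp_pos: [0.5714, -0.1832, 0.1623]
tool_rot: [-0.701, 0.077, 0.705, 0.08]
force: [4.9, 1.8, -18.8]
finger_gap: 0.451
t: 4.85
tcp_pos: [0.5738, -0.1838, 0.1715]
tool_rot: [-0.7, 0.076, 0.705, 0.08]
force: [3.1, 4.9, -19.8]
finger_gap: 0.453
```

```bash
cat > lid.py <<'E'
from h import *
import sys
s=snap('side','side%s.png'%sys.argv[1]);c=cloud(s)
hsv=cv2.cvtColor(s['img'],cv2.COLOR_RGB2HSV)
a=np.radians(-12.8);e=np.array([np.cos(a),np.sin(a)]);w=np.array([-e[1],e[0]])
H=np.array([.563,-.182]);S=(c[...,:2]-H)@e;T=(c[...,:2]-H)@w
b=(hsv[...,0]>100)&(hsv[...,0]<125)&(hsv[...,1]>100)&(abs(T)<.1)&(S>.06)&(S<.19)&(c[...,2]>.125)
# top points: fit line z over s
p=np.polyfit(S[b],c[...,2][b],1);res=c[...,2][b]-np.polyval(p,S[b])
g=abs(res)<np.median(abs(res))*3+.001;p=np.polyfit(S[b][g],c[...,2][b][g],1)
print('n',b.sum(),'lid angle',np.arctan(-p[0]),'std',res[g].std())
for q in(.08,.1,.12,.14,.16):
    k=b&(abs(S-q)<.006);print(q,np.percentile(c[...,2][k],[10,50,90]).round(3) if k.any() else None)
E
python3 lid.py 5;python3 -c "
import cv2;i=cv2.imread('pics/side5.png')[150:384,150:420];cv2.imwrite('pics/side5c.png',cv2.resize(i,None,fx=2.5,fy=2.5))"
```

```text
n 6013 lid angle 0.0704780791018005 std 0.001128976998719073
0.08 [0.138 0.14  0.141]
0.1 [0.137 0.138 0.14 ]
0.12 [0.135 0.137 0.138]
0.14 [0.134 0.135 0.137]
0.16 [0.133 0.134 0.136]
```

View pics/side5c.png

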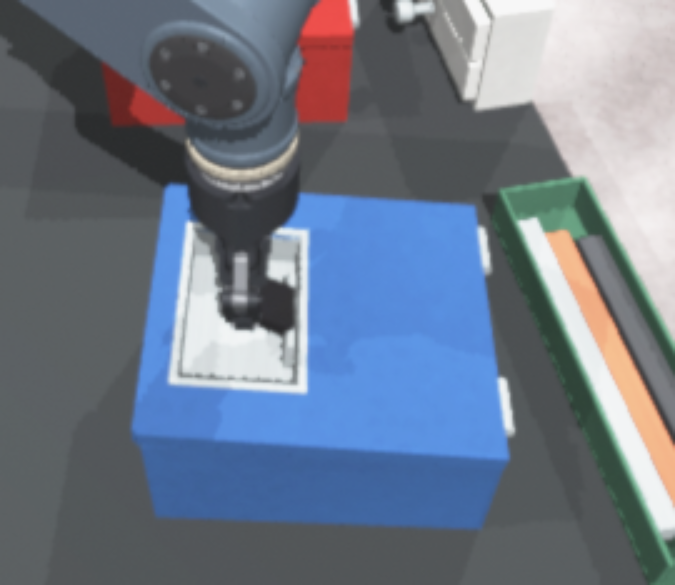

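The lid has tripped and reads 0.07 rad. That agrees with the tool's rise, so the grip hasn't slipped. I continue along the lid's arc.

```bash
python3 -m crank '[0.2,1,0,10,0, 0.2,4,-1,20,0, 0.2,7,-1,29,0, 0.2,10,-2,38,0, 0.2,14,-3,47,0, 0.2,19,-4,56,0, 0.2,24,-5,64,0, 0.2,29,-6,72,0, 0.2,29,-6,72,0]' 60
python3 lid.py 6; python3 -c "
import cv2;i=cv2.imread('pics/side6.png')[100:384,130:420];cv2.imwrite('pics/side6c.png',cv2.resize(i,None,fx=2,fy=2))"
```

```text
t: 6.02
tcp_pos: [0.5984, -0.1893, 0.2464]
tool_rot: [-0.697, 0.076, 0.709, 0.079]
force: [-10.8, 6.2, -3.8]
finger_gap: 0.452
n 5040 lid angle 0.5752556156250753 std 0.0010337599494750767
0.08 [0.205 0.208 0.212]
0.1 [0.193 0.197 0.2  ]
0.12 [0.18  0.184 0.187]
0.14 [0.167 0.171 0.174]
0.16 [0.155 0.158 0.161]
```

View pics/side6c.png

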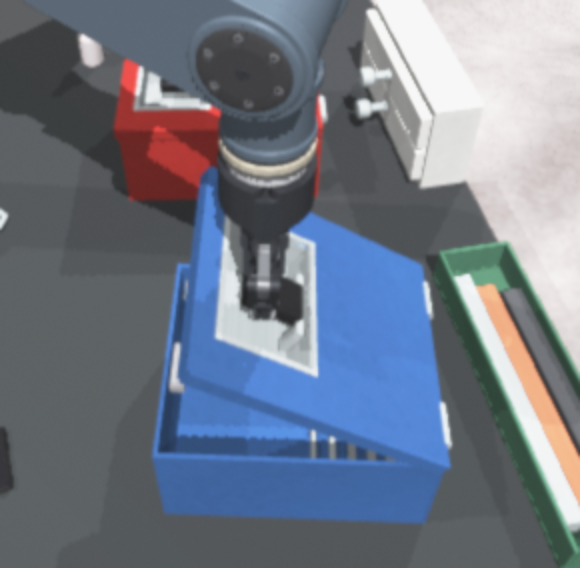

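The lid is at 0.575 rad with about 10 N of sideways force, because the grip resists the paddle turning. I ease the grip to 30 N and continue.

```bash
python3 -m crank '[0.2,0,0,0,0, 0.2,4,-1,7,0, 0.2,10,-2,14,0, 0.2,17,-4,22,0, 0.2,24,-5,29,0, 0.2,24,-5,29,0]' 30
python3 lid.py 7
```

```text
t: 6.82
tcp_pos: [0.6242, -0.1951, 0.2756]
tool_rot: [-0.698, 0.077, 0.707, 0.079]
force: [-7.9, 5.8, -4.8]
finger_gap: 0.453
n 4167 lid angle 0.7626436330167812 std 0.0009478095771736744
0.08 [0.242 0.247 0.252]
0.1 [0.223 0.226 0.232]
0.12 [0.205 0.209 0.214]
0.14 [0.186 0.19  0.195]
0.16 [0.166 0.171 0.176]
```

```bash
python3 -m crank '[0.2,6,-1,6,0, 0.2,12,-3,11,0, 0.2,18,-4,16,0, 0.2,24,-5,21,0, 0.2,24,-5,21,0]' 30
python3 lid.py 8; python3 -c "
import cv2;i=cv2.imread('pics/side8.png')[80:384,130:420];cv2.imwrite('pics/side8c.png',cv2.resize(i,None,fx=1.9,fy=1.9))"
```

```text
t: 7.5
tcp_pos: [0.649, -0.2007, 0.2961]
tool_rot: [-0.699, 0.077, 0.707, 0.079]
force: [-5.2, 3.8, -8.4]
finger_gap: 0.45
n 3275 lid angle 0.9203681542055454 std 0.0008541710218540257
0.08 [0.286 0.292 0.298]
0.1 [0.26  0.266 0.273]
0.12 [0.233 0.237 0.241]
0.14 [0.207 0.213 0.219]
0.16 [0.18  0.187 0.193]
```

View pics/side8c.png

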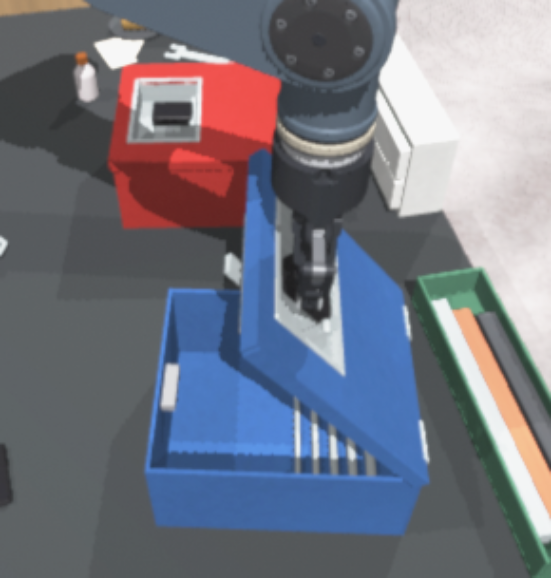

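The side view shows the lid open at 0.92 rad with the drills visible below it, and the red box shut. I let go and back out along the lid's normal.

```bash
python3 -m crank '[0.8,0,0,0,0, 0.8,0,0,0,0, 0.8,0,0,0,0, 0.8,0,0,0,0]' 30
python3 lid.py 9;python3 -c "
from h import *
snap('wrist','wrist9.png')"
```

```text
t: 8.05
tcp_pos: [0.6533, -0.2027, 0.2974]
tool_rot: [0.704, -0.078, -0.702, -0.078]
force: [0.2, -0.2, 0.2]
finger_gap: 0.802
n 3231 lid angle 0.9208939374370028 std 0.001098385007000457
0.08 [0.286 0.292 0.298]
0.1 [0.26  0.267 0.332]
0.12 [0.232 0.236 0.243]
0.14 [0.207 0.213 0.219]
0.16 [0.18  0.187 0.193]
```

View pics/wrist9.png

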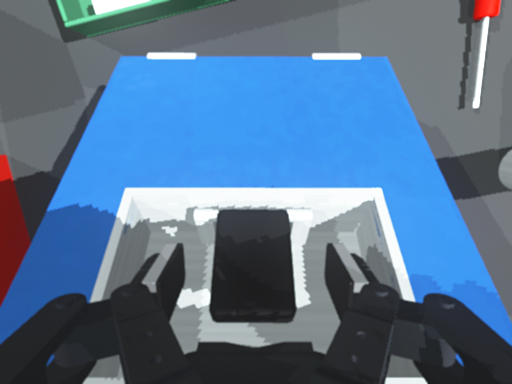

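The wrist view shows the fingers clear on both sides of the paddle, which spans columns 213–295. The force on the tool is near zero, and the lid holds at 0.92.

```bash
python3 -m crank '[0.8,12,-3,12,0, 0.8,25,-6,24,0, 0.8,40,-9,40,0, 0.8,55,-12,60,0, 0.8,65,-15,85,0, 0.8,70,-16,110,0, 0.8,70,-16,140,0, 0.8,70,-16,140,0]' 30
python3 lid.py 10;python3 -c "
from h import *
snap('wrist','wrist10.png');snap('top','top10.png')"
```

```text
t: 9.15
tcp_pos: [0.7238, -0.2186, 0.4396]
tool_rot: [0.705, -0.079, -0.701, -0.077]
force: [0.2, -0.7, 0.3]
finger_gap: 0.801
n 3517 lid angle 0.9205259033025684 std 0.0008160292618009031
0.08 [0.286 0.292 0.298]
0.1 [0.259 0.266 0.272]
0.12 [0.233 0.237 0.243]
0.14 [0.207 0.213 0.219]
0.16 [0.18  0.187 0.193]
```

View pics/side10.png

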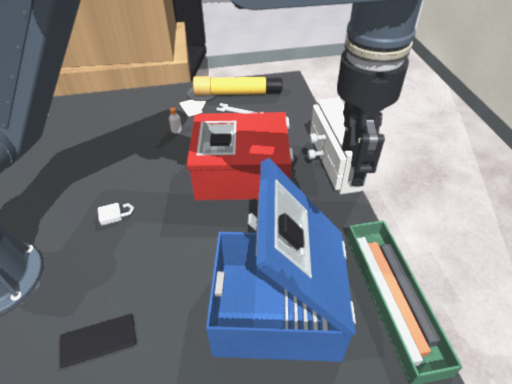

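View pics/wrist10.png

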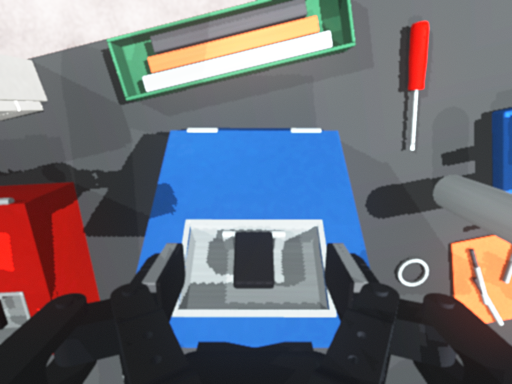

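The lid stands open and the gripper is clear. In the side view the paddle sits in its recess at about (290,231), and the red lid is shut. Before signing off I check that the paddle is flush.

Run:
```python
from h import *
s=snap('wrist');c=cloud(s);im=s['img'].astype(int)
def ang(m):
    p=c[m];p=p[p[:,2]>.15];a=np.radians(-12.8);S=p[:,:2]@[np.cos(a),np.sin(a)]
    k=np.polyfit(S,p[:,2],1);r=p[:,2]-np.polyval(k,S);g=abs(r)<.006;k=np.polyfit(S[g],p[g,2],1);return np.arctan(-k[0]),g.sum()
m=np.zeros(im.shape[:2],bool);m[234:284,239:269]=1;m&=im.max(-1)<70
l=np.zeros_like(m);l[140:210,190:320]=1
print('paddle',ang(m),'lid',ang(l))
t=snap('top');ct=cloud(t);h=cv2.cvtColor(t['img'],cv2.COLOR_RGB2HSV)
r=((h[...,0]<6)|(h[...,0]>174))&(h[...,1]>150)&(ct[...,2]>.1)&(ct[...,1]>.1)
print('red z',np.percentile(ct[...,2][r],[5,50,95]));st=manip.sense();print(st['t'],st['force'])
workorder.sign_off()
```

```text
paddle (np.float64(0.8855486894981393), np.int64(544)) lid (np.float64(0.9121377245007877), np.int64(6072))
red z [0.12783108 0.13104113 0.13410516]
9.4 [0.30478519 0.34376832 0.05127898]
the job is handed in; nothing more can be done
```

The blue box is open and handed in at about 9.4 s of robot time, with its lid standing by itself at about 0.92 rad (53°). I gripped the paddle across its width, tripped the latch, raised the lid along its arc, then let go and backed out.

Last checks before handing in:
- **Lid angle:** the side camera gave 0.92 rad and the wrist camera 0.91 rad. The angle stayed the same before and after I let go and backed out.
- **Paddle:** the wrist camera puts it 0.03 rad from the lid plane, so it has sprung back to flush.
- **Red box:** its top measures flat at 131 mm, so it is still shut.
- **Contact:** the gripper is clear of everything and the force on the tool is below 1 N.

Two things were off during the pull:
- **Higher force:** the force reached about 25 N while tripping the latch, more than the text suggested. This was probably the grip resisting the paddle's rotation.
- **Paddle partway back:** by about 0.6 rad of lid angle the paddle had sunk back towards flush. I lowered the grip from 60 to 30 N to finish.

I did not measure the paddle's trip angle directly. That it tripped follows from the tool's rise and from the lid coming free.

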